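# Clamp the relay jig and rock the relay out of its socket

### The arm

A 6-joint arm with a two-finger parallel gripper is mounted at the origin on the work surface. World frame = base frame: x ahead of the robot, y to its left, z up, the work surface at z = 0. Lengths are in m, angles in rad, forces in N, time in s.
With the tool pointing down it reaches from about 0.375 to 0.9 m from the base axis. Payload 3.1 kg.
Tool frame: the origin (TCP) lies between the finger pads; the fingertips stand 22 mm ahead of it and the grasp point (between the pads) lies 3 mm ahead of it; z points along the fingers, y is the line along which they close (so a half turn about z gives the same grasp; the last joint's range is limited). The gripper opens to 85 mm and grips with 20 to 120 N. Pads are 22 mm wide; open, the fingers measure 114 mm over their backs; the gripper's body (76 mm by 85 mm) begins 54 mm behind the grasp point. The pads swing forward as they close: fully open they stand 13 mm farther back than shut.
Start: joints at [-1.407, 0.527, 1.433, -0, 1.181, -0.178], TCP at [0.21, -0.589, 0.253] pointing down, gripper open.
Joint ranges: [-3.08, 3.08], [-0.75, 2.2], [0.22, 2.44], [-1.43, 4.57], [0, 2.65], [-2.85, 2.85]. Speed limits (rad/s): [2.79, 2.79, 3.14, 3.14, 3.14, 3.14].

### API

Orientations are given as a 3x3 rotation matrix whose columns are the frame's x, y, z axes.
In Python, from station import telemetry, snapshot, camera_model, job_done gives the robot as it stands. The module is installed in compiled form; this text tells all that it offers.
- The arm moves only by the tool step_arm, never from a script. Its argument "rows" is text: rows parted by semicolons, each of 4 numbers parted by spaces: the shift along the tool's x, y, z in units of 400 mm (1.0 is 400 mm), then the turn about the tool's z in units of pi/2 rad (1.0 is pi/2 rad). In form: x y z roll; .... A call has 1 to 10 rows; each row is the pose to reach, as a shift and turn from the pose commanded when the call began, along the tool's axes at that moment; what a row does not reach only later rows make up. A row lasts 1/10 s, in which the tool goes at most 50 mm and 8.59 degrees, less where a joint would pass 70% of its speed; a pose out of reach is approached as far as the arm can. A call with a number of a shift or a turn outside -1 to 1 is refused whole. A call with a gripper value outside its range is refused whole. "gripper" is the opening, from 0 (shut) to 1 (fully open), set as the call begins (left out, the last holds). The fingers move at their own pace and stop on an object; "squeeze" is the grip in N (left out, the last holds). Time passes only in rows, so rows that repeat a pose let the fingers close. It gives the time, the measured TCP pose, the force, the opening and the grip force at its end, in the units of the state.
- telemetry.get_state(): the state, without advancing time (a new reading comes with each control period).
- snapshot(name): name is "scene" or "top" or "wrist"; returns the picture (480x640x3 uint8, blue, green, red); there is no depth.
- camera_model(name): a dict with "intrinsics" (3x3 intrinsics, pixels), "R" (3x3) and "t" (3): a world point X has camera coordinates R X + t. Camera axes: x right, y down, z forward; pixel columns grow to the right and rows downward; lengths in m; the calibration is good to about 2 mm. A picture is of the moment at which its call begins: read the wrist's pose just before it. camera_model takes no time and is no camera call; for the wrist camera it gives the pose at the moment of the call.
- job_done(): hands the job in; it is judged then, once.
The state is a dict: "t": time; "qpos": joint angles; "dq": joint speeds; "tau": joint torques, N m; "eef_pos": TCP position; "eef_rot": TCP orientation; "contact_force": force on the tool from outside, world axes, zero at the start; "ft_torque": the same for the moment, N m; "width": finger opening in m; "grasp_force": force on a finger pad.
Only numpy, scipy, OpenCV 4.12 (cv2) and the standard library are available. Lean on these libraries where they do the work, as an engineer would, in place of code of your own. Each camera call takes 0.05 s, during which the arm holds its last target. There are 200 camera calls.

### The job

On the relay test jig, swing the orange-handled clamp fully down onto the green board and leave it down. Then take the blue relay and rock it in its tight socket, leaning it clearly first towards its red-button end and then back the other way while it is still in the socket, easing it up a little with each rock until it frees: do not haul it straight up, which drags the sprung black socket up off the board. Finish while still holding the relay upright and still over the socket, just clear of it by about a finger's width, with everything else on the bench left where it is.

Things in the scene. Friction and masses are not known exactly. Their poses are not given: they have to be found in the camera images.
- jig: Relay test jig, fixed to the bench: aluminium plate 160 (its x) x 250 (its y) x 16 mm with a green board on it (100 x 145 mm, top at z 20, y -40 to +105 mm). Origin: centre of the plate's underside; z up, y from the clamp end to the socket end. Clamp hinge between two posts (50 mm high) at y -105 mm; relay socket at x 0, y +55 mm.
- socket (a point): Centre of the socket's mouth at rest, axes as the jig's: jig x 0, y 55, z 42 mm. The black socket is 60 mm square, its floor 16 mm below the mouth (jig z 26 mm). Spring-pressed copper cheeks at its -x and +x sides pinch the relay's tongue over all that depth; in y, low end stops (10 mm above the floor) leave 3 mm of play, so the relay can lean along y, up to 0.2 rad, but not along x.
- socket_insert (a joint): How far the sprung black socket is dragged up off the board, metres: 0 at rest. It starts to rise at about 5 N of pull on the relay and rises 1 mm for each further 3 N. 5 mm (about 20 N) tears it off and spoils the job. A steady straight pull would need 25 to 36 N to free the relay.
- relay: Blue plug-in relay, 0.1 to 0.2 kg: case 32 (x) x 44 (y) x 50 mm (z 20 to 70) on a grey tongue 14 (x) x 34 (y) x 20 mm. Origin: centre of the tongue's underside, on the socket floor at the start, axes as the jig's. Red button (12 mm across, 4 high) on top at y +13 mm, the end away from the clamp. Flat faces: grip the case from above across 44 or 32 mm. 0.08 rad for 0.1 s is a clear lean.
- relay_top (a point): Centre of the top of the relay's case, 70 mm above its origin. Leaning the relay (turning it about its foot, about the jig's x axis) takes about 0.5 N m; swung 0.15 rad to either side, it creeps out 1 to 2 mm a swing under 10 N or less of upward pull.
- clamp (a joint): Clamp hinge angle, rad: 0 = fully down (arm level, rubber foot on the board), grows as the handle rises (limit 1.4); starts 0.85 to 1.2. Stiff hinge (0.12 N m) that stays where it is left; below 0.08 counts as down. Axis along the jig's x at y -105, z 40 mm.
- clamp_handle (a point): Centre of the orange handle, a bar 16 mm thick and 50 mm long along the jig's x, 70 mm from the hinge axis. Raised, it stands towards the hinge; down, it is at jig y -35, z 40 mm. Push it over and down, towards the socket, with closed fingers, about 2 N.
- solder: Steel solder reel, 56 mm across, 46 high, bystander.
- tape: White tape roll, 60 mm across, 19 high, bystander.
- cleaner: White bottle, 56 mm across, 150 high, bystander.
- driver: Screwdriver with blue handle lying flat, bystander.
- wire_spool: Yellow spool, 64 mm across, 46 high, bystander.
- spare_relay: Green spare relay lying on its side, about 70 mm long, 44 wide, 32 high, bystander.
- collar: Brass collar 18 mm across, 10 high, lying on the jig's plate, bystander.
- cap: Black cap 16 mm across, 14 high, standing on the jig's plate, bystander.
Not all that is in view belongs to the job. Several things have the shape of the relay; the one meant has the colours described above.

How it is judged:
On the way, in this order (a step that is already met when the one before it is completed fails the run):
1. the clamp is fully down while the relay still sits in its socket (value of joint clamp below 0.08 rad and z of relay in the frame of socket below -0.01 m), for 0.2 s.
2. the relay leans clearly towards its red-button end, still in the socket (angle between the z axis of relay and the z axis of socket, either way round above 0.08 rad and y of relay_top in the frame of socket above 0.002 m and z of relay in the frame of socket below -0.002 m and value of joint clamp below 0.08 rad), for 0.1 s.
3. the relay leans clearly the other way, still in the socket (angle between the z axis of relay and the z axis of socket, either way round above 0.08 rad and y of relay_top in the frame of socket below -0.002 m and z of relay in the frame of socket below -0.002 m and value of joint clamp below 0.08 rad), for 0.1 s.
At the end, for the whole second after the job is handed in: Clamp below 0.08 rad; relay held still by the fingers, upright within 0.2 rad, foot 3 to 40 mm above the socket mouth and within 25 mm of its centre from above, touching nothing of the jig; bystanders within 30 mm (collar and cap 20 mm) of their starts (value of joint clamp below 0.08 rad and z of relay in the frame of socket between 0.003 and 0.04 m and horizontal distance between relay and socket below 0.025 m and angle between relay's own z axis and vertical below 0.2 rad and linear speed of relay below 0.03 m/s and contact force between relay and the fingers above 1 N and contact force between relay and jig below 0.1 N and distance of each of solder, tape, cleaner, driver, wire_spool, spare_relay from where it was at the start of the episode below 0.03 m and distance of each of collar, cap from where it was at the start of the episode below 0.02 m); the arm keeps its last pose, push and grip.
It fails at once if the sprung socket is dragged 5 mm or more up off the board (value of joint socket_insert above 0.005 m).
It fails at once if a bystander is knocked away (more than 30 mm; collar and cap 20 mm) (distance of any of solder, tape, cleaner, driver, wire_spool, spare_relay from where it was at the start of the episode above 0.03 m or distance of any of collar, cap from where it was at the start of the episode above 0.02 m).
It also fails if it takes over 58 s, if anything falls off the work surface, if the arm or the gripper's body presses on something with over 40 N, if the wrist force passes 120 N, or if a joint passes its speed limit or range.

## Working session

There is one attempt and no reset: what is moved stays moved. The work goes in short steps, Python scripts to look and compute and a tool call to move; the robot and the scene stay as the last step left them, time stands still between calls to the robot, and variables do not carry over. Pictures are saved under pics/ and viewed, at most 10 in all, crops included, and the job is handed in when it is done.

Besides the shell and the picture viewer there is one more tool, called after "Call:" as name(argument=value, ...), one argument or row to a line, values as JSON. step_arm: Moves the arm, as the interface text tells. Its arguments: {"type":"object","properties":{"rows":{"type":"string"},"gripper":{"type":"number"},"squeeze":{"type":"number"}},"required":["rows"]}

```bash
mkdir -p pics
python3 - <<'E'
from station import telemetry, snapshot, camera_model
import cv2, numpy as np
s=telemetry.get_state(); print(s['t'],s['eef_pos'],np.round(s['eef_rot'],3).tolist(),s['width'])
for n in ('top','scene'):
    cv2.imwrite(f'pics/{n}0.png',snapshot(n)); m=camera_model(n); print(n,{k:np.round(v,4).tolist() for k,v in m.items()})
E
```

```text
0.0 [ 0.20997983 -0.5879535   0.25233818] [[0.942, 0.336, -0.0], [0.336, -0.942, 0.002], [0.0, -0.002, -1.0]] 0.08557702835177969
top {'intrinsics': [[458.4034, 0.0, 319.7047], [0.0, 458.4034, 239.7089], [0.0, 0.0, 1.0]], 'R': [[-0.0301, -0.9995, -0.0017], [-0.9875, 0.03, -0.1546], [0.1546, -0.0029, -0.988]], 't': [0.0222, 0.6074, 0.9892]}
scene {'intrinsics': [[526.3192, 0.0, 321.5109], [0.0, 526.3192, 231.7853], [0.0, 0.0, 1.0]], 'R': [[-0.5567, 0.8306, -0.0095], [0.5154, 0.3364, -0.7882], [-0.6515, -0.4437, -0.6154]], 't': [0.343, -0.2189, 1.8088]}
```

View pics/top0.png

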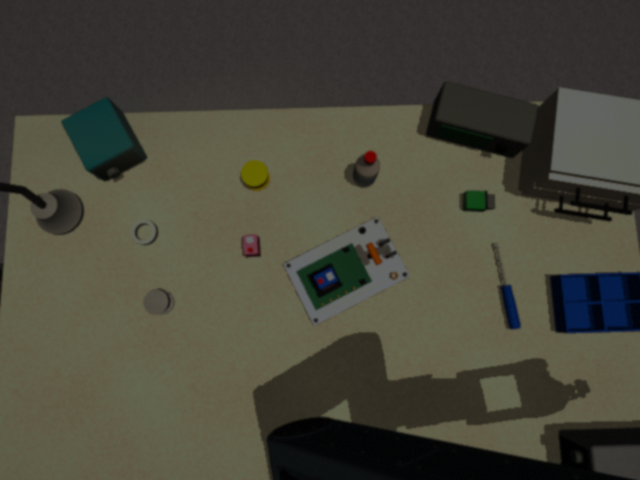

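View pics/scene0.png

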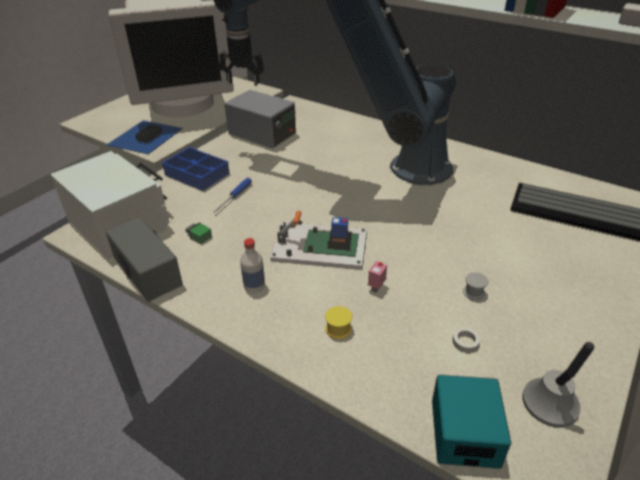

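Top view: the jig is at about (345,270), with the blue relay on it at (325,278) and the orange handle at (375,253). Three things could be taken for the relay: the blue one in the socket (325,278), a pink one on the bench (251,245) and the green spare (475,201). I choose the blue one and will check it in a crop.

```bash
cat > h.py <<'E'
from station import telemetry, snapshot, camera_model
import cv2, numpy as np
def ray(m,uv,z):
    d=m['R'].T@np.linalg.inv(m['intrinsics'])@np.array([*uv,1.]); c=-m['R'].T@m['t']
    return c+d*(z-c[2])/d[2]
def proj(m,X):
    p=m['intrinsics']@(m['R']@np.asarray(X)+m['t']); return p[:2]/p[2]
def tri(m1,a,m2,b):
    A=[];B=[]
    for m,uv in((m1,a),(m2,b)):
        d=m['R'].T@np.linalg.inv(m['intrinsics'])@np.array([*uv,1.]);d/=np.linalg.norm(d);P=np.eye(3)-np.outer(d,d);A.append(P);B.append(P@(-m['R'].T@m['t']))
    return np.linalg.lstsq(np.vstack(A),np.hstack(B),rcond=None)[0]
def mask(im,lo,hi,roi):
    h=cv2.inRange(cv2.cvtColor(im,cv2.COLOR_BGR2HSV),lo,hi); o=np.zeros_like(h); x0,y0,x1,y1=roi; o[y0:y1,x0:x1]=h[y0:y1,x0:x1]
    n,l,st,c=cv2.connectedComponentsWithStats(o); i=1+np.argmax(st[1:,4]); return (l==i).astype(np.uint8),c[i],st[i,4]
E
python3 - <<'E'
from h import *
T=cv2.imread('pics/top0.png');S=cv2.imread('pics/scene0.png');mt=camera_model('top');ms=camera_model('scene')
hs=cv2.cvtColor(T,cv2.COLOR_BGR2HSV)
for p in((300,270),(390,255),(270,300),(355,265),(375,253),(326,270)): print(p,hs[p[1],p[0]])
g,c,a=mask(T,(40,60,20),(85,255,255),(280,215,412,325)); pts=cv2.findContours(g,0,2)[0][0]
r=cv2.minAreaRect(cv2.convexHull(pts)); print('board',a,r)
W=np.array([ray(mt,p,.020)[:2] for p in cv2.boxPoints(r)]);print(W.round(3).tolist(),W.mean(0))
for n,lo,hi in(('orange',(5,150,80),(18,255,255)),('blue',(105,130,50),(125,255,255))):
    _,a1,n1=mask(T,lo,hi,(280,215,412,325));_,a2,n2=mask(S,lo,hi,(270,195,370,270));print(n,a1,n1,a2,n2,tri(mt,a1,ms,a2).round(4))
cv2.imwrite('pics/crop.png',np.hstack([cv2.resize(T[210:330,275:415],None,fx=3,fy=3,interpolation=2),cv2.resize(S[195:275,265:375],(380,360),interpolation=2)]))
E
```

```text
(300, 270) [ 68 100  56]
(390, 255) [ 8 33 31]
(270, 300) [ 26  64 100]
(355, 265) [ 70 159  45]
(375, 253) [ 13 255 103]
(326, 270) [110 230  62]
board 1936 ((333.8000183105469, 276.10003662109375), (42.93250274658203, 62.162689208984375), 63.43495178222656)
[[0.541, 0.059], [0.602, -0.071], [0.512, -0.111], [0.453, 0.018]] [ 0.52709429 -0.02618124]
orange [373.74242424 253.04545455] 132 [296.7804878  217.48780488] 41 [ 0.568  -0.1114  0.0954]
blue [325.11764706 277.99465241] 187 [341.8  223.16] 25 [ 0.5167 -0.0029  0.0887]
```

View pics/crop.png

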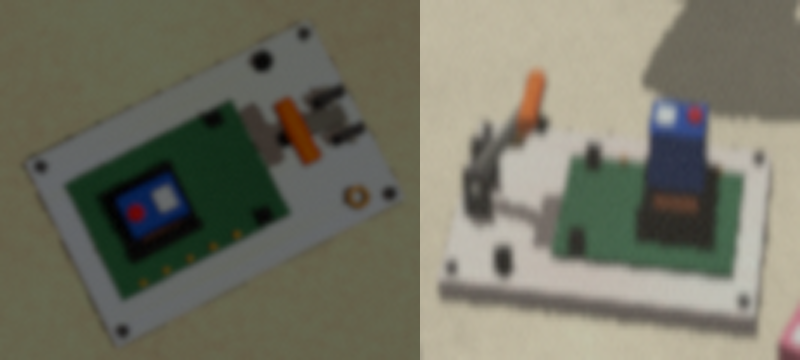

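The crop shows the blue relay in the black socket, with its red button at (137,213), at the end away from the clamp. The orange handle is raised at (298,130). The plate screws in crop pixels are at (41,166), (122,331), (304,33) and (389,194), which gives the jig pose.

```bash
cat >> h.py <<'E'
def jig():
    return np.load('jig.npz')
def plan(P,roll_only=False):
    """jig-frame tip-line target (TCP) -> tool shift in units"""
    s=telemetry.get_state(); J=jig(); X=J['o']+J['R']@np.array(P)
    return ((s['eef_rot'].T@(X-s['eef_pos']))/.4).round(4)
def injig():
    s=telemetry.get_state(); J=jig(); return (J['R'].T@(s['eef_pos']-J['o'])).round(4)
E
python3 - <<'E'
from h import *
mt=camera_model('top')
W=[ray(mt,(275+x/3-.33,210+y/3-.33),.016)[:2] for x,y in((41,166),(122,331),(304,33),(389,194))]
W=np.array(W);o=W.mean(0);y=(W[0]+W[1]-W[2]-W[3]);print(np.linalg.norm(y)/2);y/=np.linalg.norm(y);x=np.array([y[1],-y[0]])
x2=(W[0]-W[1])+(W[2]-W[3]);print(np.linalg.norm(x2)/2,x2/np.linalg.norm(x2),x,y)
R=np.eye(3);R[:2,0]=x;R[:2,1]=y;o=np.array([*o,0]);np.savez('jig.npz',o=o,R=R);print(o)
print('board c',R.T@(np.array([.52709,-.02618,.02])-o));print('orange',R.T@(np.array([.568,-.1114,.0954])-o));print('blue top',R.T@(np.array([.5167,-.0029,.0887])-o))
print('relay top from ray', R.T@(ray(mt,(325.1,278),.096)-o), 'handle', [ (R.T@(ray(mt,(373.74,253.05),z)-o)).round(3) for z in (.09,.1,.11)])
s=telemetry.get_state(); yt=s['eef_rot'][:2,1]
a=np.arctan2(yt[1],yt[0]);b=np.arctan2(x[1],x[0]);d=(b-a+np.pi/2)%np.pi-np.pi/2;print('world turn of tool y to jig x',d,'roll units (tool z down)',-d/(np.pi/2))
E
```

```text
0.22949682940042396
0.1403246440133973 [0.90767623 0.41967114] [0.90479963 0.42583756] [-0.42583756  0.90479963]
[ 0.54111581 -0.05525941  0.        ]
board c [-0.00030744  0.03228376  0.02      ]
orange [ 0.00041803 -0.06224428  0.0954    ]
blue top [0.00020519 0.05777195 0.0887    ]
relay top from ray [8.00022267e-07 5.55306210e-02 9.60000000e-02] handle [array([ 0.001, -0.063,  0.09 ]), array([ 0.   , -0.061,  0.1  ]), array([-0.   , -0.059,  0.11 ])]
world turn of tool y to jig x -1.4737010646201387 roll units (tool z down) 0.938187236296335
```

Run:
```python
from h import *
print(plan((0,-.066,.165)))
```

```text
[ 1.2432 -0.8116  0.2206]
```

Call:
step_arm(
  rows="0.95 -0.62 0.1 0.938;0.95 -0.62 0.1 0.938;0.95 -0.62 0.1 0.938;0.95 -0.62 0.1 0.938;0.95 -0.62 0.1 0.938;0.95 -0.62 0.1 0.938;0.95 -0.62 0.1 0.938;0.95 -0.62 0.1 0.938;0.95 -0.62 0.1 0.938;0.95 -0.62 0.1 0.938",
  gripper=0,
)

```text
t: 1.1
eef_pos: [0.4855, -0.2247, 0.2128]
eef_rot: [[0.469, -0.883, -0.001], [-0.883, -0.469, 0.001], [-0.001, 0.0, -1.0]]
contact_force: [0.4, -1.2, 0.2]
width: -0.0003
grasp_force: 0.0
```

Run:
```python
from h import *
s=telemetry.get_state();print(s['t'],injig(),(jig()['R'].T@s['eef_rot']).round(3).tolist(),s['width'],s['contact_force'])
print(plan((0,-.066,.165)))
```

```text
1.1 [-0.1224 -0.1296  0.2128] [[0.048, -0.999, -0.0], [-0.999, -0.048, 0.001], [-0.001, 0.0, -1.0]] -0.00026137602399314743 [ 0.43380125 -1.16491522  0.16929361]
[-0.1439 -0.3134  0.1195]
```

Call:
step_arm(
  rows="-0.144 -0.313 0.12 0.03;-0.144 -0.313 0.12 0.03;-0.144 -0.313 0.12 0.03;-0.144 -0.313 0.12 0.03;-0.144 -0.313 0.12 0.03;-0.144 -0.313 0.12 0.03",
)

```text
t: 1.7
eef_pos: [0.5673, -0.118, 0.1653]
eef_rot: [[0.43, -0.903, -0.0], [-0.903, -0.43, -0.0], [-0.0, 0.0, -1.0]]
contact_force: [-0.8, -0.3, 0.4]
width: -0.0001
grasp_force: 0.0
```

Run:
```python
from h import *
s=telemetry.get_state();print(s['t'],injig(),(jig()['R'].T@s['eef_rot']).round(3).tolist(),s['contact_force'])
for th in (.95,.8,.6,.4,.2,0): print(th, plan((0,-.105+.07*np.cos(th)-.005,.04+.07*np.sin(th)+.008+.022)))
```

```text
1.7 [-0.0031 -0.0679  0.1653] [[0.005, -1.0, -0.0], [-1.0, -0.005, 0.0], [-0.0, 0.0, -1.0]] [-0.81536271 -0.32543424  0.41882884]
0.95 [ 0.0035 -0.0077  0.096 ]
0.8 [-0.0166 -0.0078  0.1128]
0.6 [-0.0391 -0.0079  0.1396]
0.4 [-0.0559 -0.008   0.1702]
0.2 [-0.0662 -0.0081  0.2036]
0 [-0.0697 -0.0081  0.2384]
```

Call:
step_arm(
  rows="0.004 -0.008 0.07 0;0.003 -0.008 0.096 0;-0.007 -0.008 0.104 0;-0.017 -0.008 0.113 0;-0.028 -0.008 0.126 0;-0.039 -0.008 0.14 0;-0.048 -0.008 0.155 0;-0.056 -0.008 0.17 0;-0.062 -0.008 0.187 0;-0.066 -0.008 0.204 0",
)

```text
t: 2.7
eef_pos: [0.5593, -0.0918, 0.083]
eef_rot: [[0.431, -0.902, 0.0], [-0.902, -0.431, -0.0], [0.0, -0.0, -1.0]]
contact_force: [-1.2, 2.1, 2.7]
width: 0.0001
grasp_force: 1.2
```

Run:
```python
from h import *
s=telemetry.get_state();print(s['t'],injig(),s['contact_force'])
cv2.imwrite('pics/s1.png',cv2.resize(snapshot('scene')[170:280,250:390],None,fx=4,fy=4,interpolation=2))
```

```text
2.7 [ 0.0009 -0.0408  0.083 ] [-1.2252546   2.11580386  2.66599132]
```

View pics/s1.png

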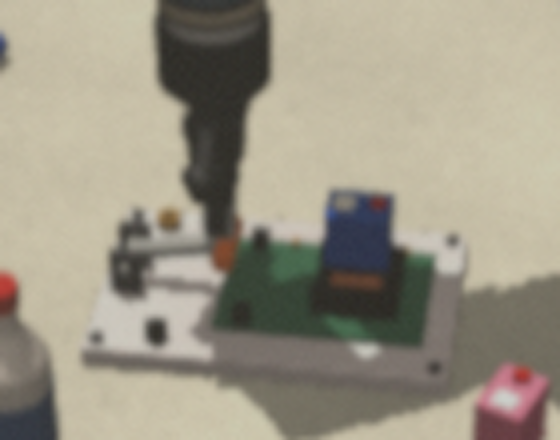

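The clamp is nearly level: the handle is at (225,250) with the fingers on it. I'll press it the rest of the way.

Call:
step_arm(
  rows="-0.002 0 0.012 0;-0.003 0 0.022 0;-0.003 0 0.031 0;-0.003 0 0.037 0;-0.003 0 0.037 0",
)

```text
t: 3.25
eef_pos: [0.559, -0.0912, 0.0698]
eef_rot: [[0.431, -0.902, 0.001], [-0.902, -0.431, -0.0], [0.001, -0.001, -1.0]]
contact_force: [-2.4, 1.8, 7.9]
width: 0.0001
grasp_force: 3.8
```

Run:
```python
from h import *
s=telemetry.get_state();print(s['t'],injig(),s['contact_force'])
```

```text
3.25 [ 0.0009 -0.0402  0.0698] [-2.35764749  1.80091793  7.8868437 ]
```

Call:
step_arm(
  rows="0 0 0.006 0;0 0 0.008 0;0 0 0.008 0;0 0 -0.05 0;0 0 -0.15 0;0 0 -0.23 0;0 0 -0.23 0",
)

```text
t: 3.95
eef_pos: [0.5621, -0.0927, 0.1654]
eef_rot: [[0.431, -0.902, 0.01], [-0.902, -0.431, -0.004], [0.008, -0.008, -1.0]]
contact_force: [0.6, -0.7, 0.1]
width: 0.0002
grasp_force: 0.0
```

Run:
```python
from h import *
s=telemetry.get_state();print(s['t'],injig(),s['contact_force'],(jig()['R'].T@s['eef_rot']).round(3).tolist())
T=snapshot('top');S=snapshot('scene');mt=camera_model('top');ms=camera_model('scene')
_,a1,n1=mask(T,(5,150,60),(18,255,255),(280,215,412,325));print('scene pred down',proj(ms,jig()['o']+jig()['R']@[0,-.035,.04]));_,a2,n2=mask(S,(5,150,80),(18,255,255),(270,195,370,270));print(a1,n1,a2,n2)
print(plan((0,.055,.16)))
```

```text
3.95 [ 0.0031 -0.0428  0.1654] [ 0.6386301  -0.73897437  0.14001398] [[0.006, -1.0, 0.008], [-1.0, -0.006, -0.008], [0.008, -0.008, -1.0]]
scene pred down [307.39771421 234.2864961 ]
[359.859375 261.0625  ] 64 [306.75       234.05555556] 36
[-0.2391  0.0011  0.0035]
```

The handle shows where a fully lowered clamp should put it. Next, move over the relay and open the gripper.

Call:
step_arm(
  rows="-0.12 0 0 0;-0.24 0.001 0.004 0;-0.24 0.001 0.004 0;-0.24 0.001 0.004 0;-0.24 0.001 0.004 0;-0.24 0.001 0.004 0",
  gripper=1,
  squeeze=40,
)

```text
t: 4.65
eef_pos: [0.5179, -0.0057, 0.1589]
eef_rot: [[0.43, -0.903, 0.0], [-0.903, -0.43, -0.0], [0.0, -0.0, -1.0]]
contact_force: [-0.4, 0.5, -0.2]
width: 0.0844
grasp_force: 0.0
```

Run:
```python
from h import *
s=telemetry.get_state();m=camera_model('wrist');w=snapshot('wrist');cv2.imwrite('pics/w1.png',w)
print(s['t'],injig(),s['width'],(jig()['R'].T@s['eef_rot']).round(3).tolist())
J=jig()
b,c,n=mask(w,(105,120,30),(128,255,255),(0,0,640,480)); print('blue',c,n,(J['R'].T@(ray(m,c,.096)-J['o'])).round(4),cv2.minAreaRect(cv2.findNonZero(b)))
print('pred relay top',proj(m,J['o']+J['R']@[0,.055,.096]), 'tcp below',proj(m,s['eef_pos']+s['eef_rot'][:,2]*.06))
```

```text
4.65 [-0.      0.0548  0.159 ] 0.08443625469788828 [[0.004, -1.0, 0.0], [-1.0, -0.004, -0.0], [0.0, -0.0, -1.0]]
blue [328.07940882 253.37700401] 3992 [0.0012 0.0455 0.096 ] ((327.9999694824219, 256.0), (61.99999237060547, 91.99998474121094), -0.0)
pred relay top [330.3095694  270.43029544] tcp below [330.21243275 271.9074653 ]
```

View pics/w1.png

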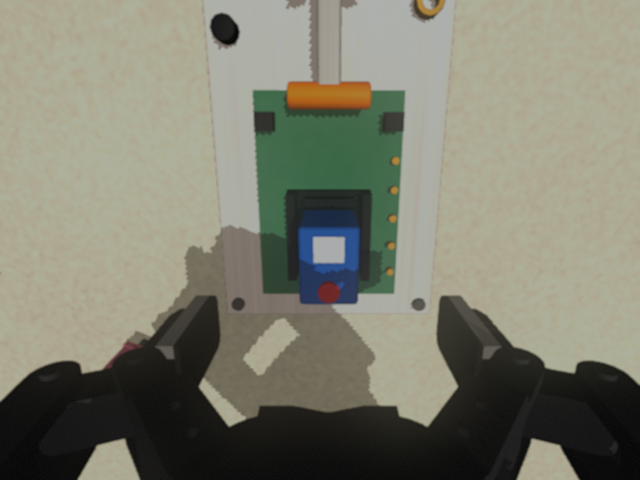

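Call:
step_arm(
  rows="0 -0.003 0.05 0;0.002 -0.003 0.1 0;0.003 -0.003 0.15 0;0.003 -0.003 0.19 0;0.003 -0.003 0.19 0;0.003 -0.003 0.19 0",
)

```text
t: 5.3
eef_pos: [0.5189, -0.0058, 0.0832]
eef_rot: [[0.43, -0.903, -0.0], [-0.903, -0.43, 0.0], [-0.0, 0.0, -1.0]]
contact_force: [-0.6, 0.7, -0.3]
width: 0.0855
grasp_force: 0.0
```

Call:
step_arm(
  rows="0 0 0 0;0 0 0 0;0 0 0 0;0 0 0 0;0 0 0 0;0 0 0 0;0 0 0 0;0 0 0 0",
  gripper=0,
  squeeze=40,
)

```text
t: 6.1
eef_pos: [0.5182, -0.0054, 0.0841]
eef_rot: [[0.431, -0.902, -0.0], [-0.902, -0.431, -0.001], [0.0, 0.001, -1.0]]
contact_force: [-2.0, -1.9, 5.5]
width: 0.0317
grasp_force: 40.9
```

```bash
cat > st.py <<'E'
from h import *
s=telemetry.get_state();R=jig()['R'].T
print(s['t'],'jig',injig(),'F',(R@s['contact_force']).round(1),'M',(R@s['ft_torque']).round(2),s['width'],s['grasp_force'])
E
python3 st.py
```

```text
6.1 jig [0.0005 0.0549 0.0841] F [-2.6 -0.8  5.5] M [-0.11  0.39 -0.02] 0.03172134787949151 40.89325726032257
```

Call:
step_arm(
  rows="-0.005 0 -0.002 0;-0.01 0 -0.002 0;-0.015 0 -0.003 0;-0.02 0 -0.003 0;-0.022 0 -0.003 0;-0.022 0 -0.003 0",
)

```text
t: 6.7
eef_pos: [0.5168, -0.002, 0.0847]
eef_rot: [[0.434, -0.901, 0.004], [-0.901, -0.434, -0.008], [0.009, -0.0, -1.0]]
contact_force: [-1.3, -17.4, -3.4]
width: 0.0318
grasp_force: 40.8
```

```bash
python3 st.py
python3 - <<'E'
from h import *
a=cv2.resize(snapshot('scene')[190:270,270:380],None,fx=5,fy=5,interpolation=2);w=snapshot('wrist')
cv2.imwrite('pics/s2.png',np.hstack([a[:, :440],cv2.resize(w[150:400,220:440],(352,400))]))
E
```

```text
6.7 jig [0.0007 0.0585 0.0847] F [ -8.6 -15.2  -3.4] M [-3.09  1.68 -0.09] 0.031756638481778184 40.810351967811584
```

View pics/s2.png

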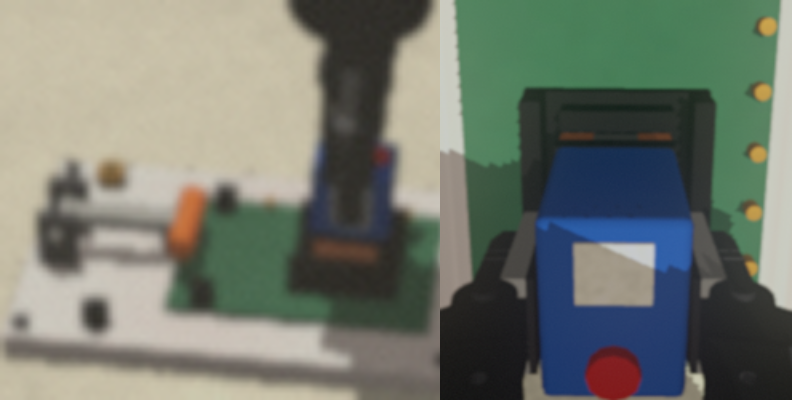

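The wrist view shows the relay barely leaning, and the arm gives under load: it moved 3.6 mm of the 8.8 mm commanded. I'll push further.

Call:
step_arm(
  rows="-0.005 0 -0.001 0;-0.01 0 -0.001 0;-0.015 0 -0.002 0;-0.02 0 -0.002 0;-0.02 0 -0.002 0",
)

```text
t: 7.3
eef_pos: [0.5133, 0.0056, 0.0857]
eef_rot: [[0.434, -0.901, 0.004], [-0.901, -0.434, -0.007], [0.008, -0.0, -1.0]]
contact_force: [-0.3, -17.9, -2.0]
width: 0.0315
grasp_force: 40.8
```

```bash
python3 st.py
```

```text
7.3 jig [0.0008 0.0669 0.0857] F [ -7.9 -16.1  -2. ] M [-2.9   1.62 -0.12] 0.03152589906978819 40.80477297306061
```

Run:
```python
from h import *
m=camera_model('wrist');w=snapshot('wrist');J=jig()
b,c,n=mask(w,(170,120,50),(180,255,255),(250,150,430,400));print('red',c,n,[(J['R'].T@(ray(m,c,z)-J['o'])).round(4) for z in(.09,.1)])
b,c,n=mask(w,(0,0,90),(180,70,255),(300,200,360,400));print('label',c,n)
cv2.imwrite('pics/w3.png',np.hstack([cv2.resize(w[150:400,220:440],(352,400)),cv2.resize(snapshot('scene')[190:270,295:375],(400,400),interpolation=2)]))
```

```text
red [328.41269841 372.98412698] 315 [array([0.0016, 0.0808, 0.09  ]), array([0.0017, 0.0736, 0.1   ])]
label [328.03403141 321.87434555] 1910
```

View pics/w3.png

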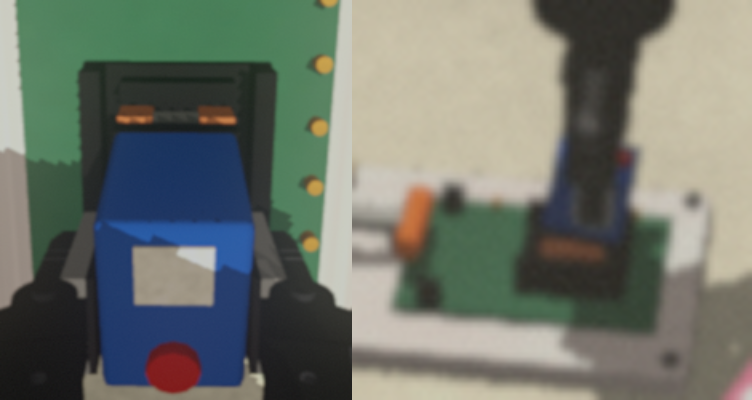

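The relay now leans clearly towards the red-button end, pivoting in the grip. I'll swing it back the other way with a light upward pull.

Call:
step_arm(
  rows="0.01 0 -0.001 0;0.02 0 -0.002 0;0.03 0 -0.003 0;0.04 0 -0.004 0;0.05 0 -0.004 0;0.06 0 -0.005 0;0.07 0 -0.005 0;0.078 0 -0.005 0;0.078 0 -0.005 0;0.078 0 -0.005 0",
)

```text
t: 8.4
eef_pos: [0.5209, -0.0136, 0.0861]
eef_rot: [[0.429, -0.903, -0.009], [-0.903, -0.429, 0.007], [-0.01, 0.005, -1.0]]
contact_force: [-2.9, 13.2, -1.8]
width: 0.0315
grasp_force: 40.6
```

```bash
cat >> st.py <<'E'
m=camera_model('wrist');w=snapshot('wrist');J=jig()
b,c,n=mask(w,(170,120,50),(180,255,255),(250,150,430,480));print('red',c.round(1),n)
b,c,n=mask(w,(0,0,90),(180,70,255),(300,200,360,400));print('label',c.round(1),n)
b,c,n=mask(w,(100,120,25),(128,255,255),(250,150,400,480));print('blue bbox',cv2.boundingRect(b))
E
python3 st.py
```

```text
8.4 jig [-0.0006  0.0463  0.0861] F [ 3.  13.2 -1.8] M [ 2.25 -0.76 -0.03] 0.031457791801431094 40.59498131275177
red [327.9 384.6] 874
label [327.6 317.9] 2144
blue bbox (280, 253, 97, 149)
```

Call:
step_arm(
  rows="-0.01 0 -0.003 0;-0.02 0 -0.005 0;-0.03 0 -0.006 0;-0.04 0 -0.006 0;-0.05 0 -0.007 0;-0.06 0 -0.007 0;-0.07 0 -0.007 0;-0.07 0 -0.007 0",
)

```text
t: 9.25
eef_pos: [0.5142, 0.0039, 0.0898]
eef_rot: [[0.433, -0.901, 0.003], [-0.901, -0.433, -0.005], [0.006, -0.0, -1.0]]
contact_force: [0.9, -13.7, -8.3]
width: 0.0316
grasp_force: 40.5
```

```bash
python3 st.py
```

```text
9.25 jig [0.0008 0.065  0.0898] F [ -5.  -12.7  -8.3] M [-2.16  1.08 -0.12] 0.031572497651079695 40.51652491092682
red [327.8 371.6] 317
label [328.  319.5] 1933
blue bbox (280, 233, 98, 157)
```

Call:
step_arm(
  rows="0.01 0 0 0;0.02 0 -0.001 0;0.03 0 -0.002 0;0.04 0 -0.003 0;0.05 0 -0.003 0;0.06 0 -0.004 0;0.07 0 -0.004 0;0.07 0 -0.004 0",
)

```text
t: 10.1
eef_pos: [0.5212, -0.0141, 0.0907]
eef_rot: [[0.429, -0.903, -0.008], [-0.903, -0.429, 0.007], [-0.01, 0.004, -1.0]]
contact_force: [-2.3, 12.2, -5.2]
width: 0.0312
grasp_force: 40.5
```

```bash
python3 st.py
```

```text
10.1 jig [-0.0005  0.0457  0.0907] F [ 3.1 12.  -5.2] M [ 2.18 -0.66 -0.04] 0.0312063223068918 40.47335922718048
red [328.2 381.1] 783
label [327.6 315.5] 2083
blue bbox (281, 253, 95, 146)
```

Good progress: about 4.6 mm up since the first back-lean, with the pull under 9 N. I'll repeat the swings.

Call:
step_arm(
  rows="-0.01 0 -0.001 0;-0.02 0 -0.003 0;-0.03 0 -0.004 0;-0.04 0 -0.005 0;-0.05 0 -0.005 0;-0.06 0 -0.006 0;-0.07 0 -0.006 0;-0.07 0 -0.006 0",
)

```text
t: 10.95
eef_pos: [0.5144, 0.0037, 0.0942]
eef_rot: [[0.434, -0.901, 0.003], [-0.901, -0.434, -0.006], [0.007, -0.001, -1.0]]
contact_force: [0.2, -13.7, -9.3]
width: 0.0315
grasp_force: 40.4
```

```bash
python3 st.py
```

```text
10.95 jig [0.0009 0.0647 0.0942] F [ -5.7 -12.5  -9.3] M [-2.18  1.14 -0.11] 0.03154767237925605 40.42233109474182
red [328.1 371.2] 496
label [328.1 317. ] 1883
blue bbox (280, 233, 98, 154)
```

Call:
step_arm(
  rows="0.01 0 0 0;0.02 0 -0.001 0;0.03 0 -0.002 0;0.04 0 -0.003 0;0.05 0 -0.004 0;0.06 0 -0.004 0;0.07 0 -0.005 0;0.07 0 -0.005 0",
)

```text
t: 11.8
eef_pos: [0.5214, -0.0144, 0.0952]
eef_rot: [[0.429, -0.903, -0.008], [-0.903, -0.429, 0.007], [-0.009, 0.004, -1.0]]
contact_force: [-2.2, 11.3, -7.2]
width: 0.0314
grasp_force: 40.4
```

```bash
python3 st.py
```

```text
11.8 jig [-0.0004  0.0454  0.0952] F [ 2.8 11.2 -7.2] M [ 2.08 -0.52 -0.04] 0.031355030044924084 40.40098965167999
red [328.2 378.2] 733
label [327.9 313.8] 2027
blue bbox (281, 252, 95, 145)
```

Call:
step_arm(
  rows="-0.01 0 -0.001 0;-0.02 0 -0.002 0;-0.03 0 -0.003 0;-0.04 0 -0.004 0;-0.05 0 -0.004 0;-0.06 0 -0.005 0;-0.068 0 -0.005 0;-0.068 0 -0.005 0",
  squeeze=50,
)

```text
t: 12.65
eef_pos: [0.5153, 0.0024, 0.0985]
eef_rot: [[0.434, -0.901, 0.005], [-0.901, -0.434, -0.007], [0.008, -0.001, -1.0]]
contact_force: [-1.3, -14.7, -9.9]
width: 0.0312
grasp_force: 50.4
```

```bash
python3 st.py
```

```text
12.65 jig [0.0012 0.0632 0.0985] F [ -7.4 -12.8  -9.9] M [-2.52  1.41 -0.13] 0.031191709127052943 50.367053747177124
red [328.  369.4] 490
label [327.9 314.4] 1883
blue bbox (281, 234, 96, 152)
```

Call:
step_arm(
  rows="0.01 0 0 0;0.02 0 -0.001 0;0.03 0 -0.002 0;0.04 0 -0.003 0;0.05 0 -0.004 0;0.06 0 -0.004 0;0.068 0 -0.005 0;0.068 0 -0.005 0",
)

```text
t: 13.5
eef_pos: [0.5212, -0.014, 0.0992]
eef_rot: [[0.429, -0.903, -0.008], [-0.903, -0.429, 0.007], [-0.01, 0.004, -1.0]]
contact_force: [-2.2, 13.3, -7.7]
width: 0.0314
grasp_force: 50.2
```

```bash
python3 st.py
python3 - <<'E'
from h import *
cv2.imwrite('pics/s4.png',cv2.resize(snapshot('scene')[180:270,290:380],(540,540),interpolation=2))
E
```

```text
13.5 jig [-0.0005  0.0458  0.0992] F [ 3.6 13.  -7.7] M [ 2.33 -0.51  0.  ] 0.031438200277090746 50.20170986652374
red [327.9 375.9] 758
label [328. 312.] 1998
blue bbox (282, 251, 93, 143)
```

View pics/s4.png

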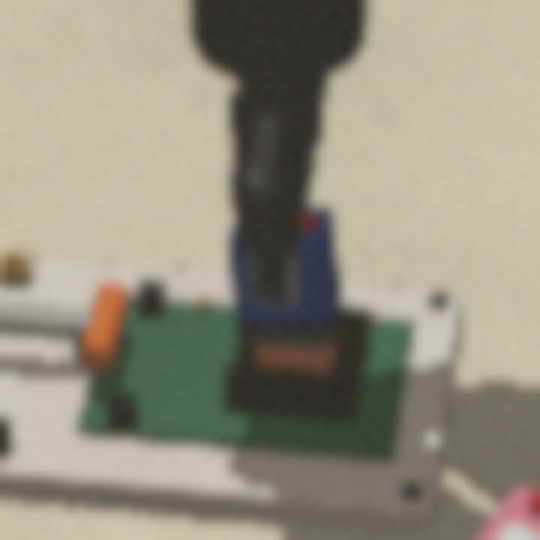

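Run:
```python
from h import *
w=snapshot('wrist');cv2.imwrite('pics/w5.png',w)
print([int(w[v-1:v+2,288:292,0].mean()) for v in range(235,420,4)])
for v in (284,290,296,300,380,384,388): 
    r=w[v].astype(int); b=np.where((r[200:460,0]-r[200:460,2]>25))[0]+200; print(v,b.min(),b.max())
```

```text
[42, 37, 34, 34, 35, 35, 44, 55, 62, 64, 69, 124, 105, 107, 107, 107, 107, 107, 107, 107, 106, 106, 106, 106, 106, 106, 106, 105, 105, 104, 104, 104, 104, 104, 103, 103, 103, 102, 102, 101, 102, 103, 101, 33, 23, 22, 21]
284 282 374
290 282 374
296 282 374
300 282 374
380 285 371
384 285 371
388 285 370
```

View pics/w5.png

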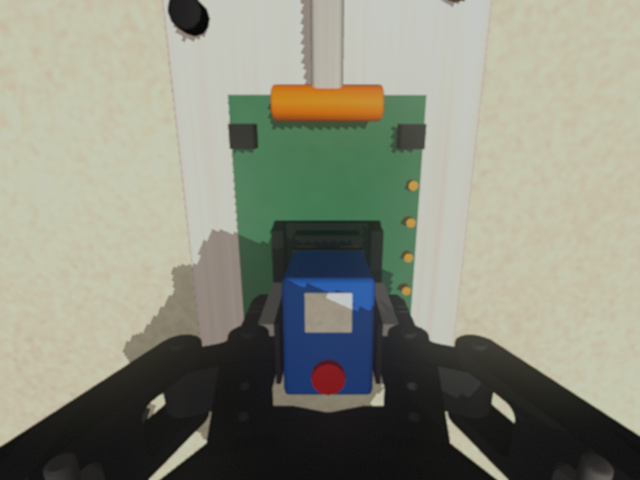

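```bash
cat > lean.py <<'E'
from h import *
J=jig(); C=-J['R'].T@J['o']
def lean(c,m):
    o=np.array([[-.016,-.022,.07],[.016,-.022,.07],[-.016,.022,.07],[.016,.022,.07]])
    best=None
    ok,rs,ts,er=cv2.solvePnPGeneric(o,np.array(c,float),m['intrinsics'],None,flags=cv2.SOLVEPNP_IPPE)
    for r,t,e in zip(rs,ts,er):
        Rc=cv2.Rodrigues(r)[0]; Rj=J['R'].T@m['R'].T@Rc; X=J['R'].T@(m['R'].T@(t[:,0]-m['t'])-J['o']); print('relay z axis in jig',Rj[:,2].round(3),'foot',X.round(4),'top',(X+Rj[:,2]*.07).round(4),e.round(2))
E
python3 - <<'E'
from lean import *
lean([[373.5,280],[282.5,280],[370.5,393],[284.5,393]][::1],camera_model('wrist')); lean([[282.5,280],[373.5,280],[284.5,393],[370.5,393]],camera_model('wrist'))
E
```

```text
relay z axis in jig [-0.003 -0.097  0.995] foot [0.0011 0.0539 0.0312] top [0.0008 0.0471 0.1009] [0.11]
relay z axis in jig [ 0.014 -0.853  0.522] foot [-1.000e-04  1.036e-01  6.420e-02] top [0.0009 0.0439 0.1007] [4.42]
relay z axis in jig [ 0.003  0.097 -0.995] foot [0.0006 0.0403 0.1706] top [0.0008 0.0471 0.1009] [0.11]
relay z axis in jig [-0.014  0.853 -0.522] foot [ 0.0018 -0.0158  0.1373] top [0.0009 0.0439 0.1007] [4.42]
```

The corner fit puts the relay's top at z≈101 mm, leaning about 0.1 rad towards the clamp. It has crept down inside the pads, so I'll bring it to neutral, let go and regrip lower with a firmer squeeze.

Call:
step_arm(
  rows="-0.01 0 0.003 0;-0.02 0 0.006 0;-0.03 0 0.008 0;-0.035 0 0.01 0;-0.035 0 0.01 0",
)

```text
t: 14.15
eef_pos: [0.5214, -0.0103, 0.0989]
eef_rot: [[0.435, -0.9, 0.006], [-0.9, -0.435, -0.009], [0.011, -0.002, -1.0]]
contact_force: [-4.5, -16.5, 9.1]
width: 0.0309
grasp_force: 52.6
```

Call:
step_arm(
  rows="0 0 0 0;0 0 0 0;0 0 0 0;0 0 0 0;0 0 0 0",
  gripper=0.7,
)

```text
t: 14.65
eef_pos: [0.519, -0.0052, 0.0961]
eef_rot: [[0.431, -0.902, 0.0], [-0.902, -0.431, 0.0], [0.0, -0.0, -1.0]]
contact_force: [-0.7, -0.0, 0.4]
width: 0.0597
grasp_force: 0.0
```

```bash
cat >> lean.py <<'E'
def auto():
    m=camera_model('wrist');w=snapshot('wrist').astype(int)
    s=telemetry.get_state();R=J['R'].T;print(s['t'],'tcp',injig(),'F',(R@s['contact_force']).round(1),'w',round(s['width'],4),round(s['grasp_force'],1))
    col=w[200:440,288:294,0].mean(1); b=np.where(col>85)[0]; b=b[(b>30)]; top=200+b.min(); 
    runs=np.where(col[b.min()+15:]<60)[0]; bot=200+b.min()+15+runs.min()
    e=[]
    for v in (top+4,bot-4):
        x=np.where(w[v,240:420,0]-w[v,240:420,2]>25)[0]+240; e.append((x.min()-.5,x.max()+.5))
    top-=.5;bot-=.5; k=(e[1][0]-e[0][0])/(bot-top-8),(e[1][1]-e[0][1])/(bot-top-8)
    print('edges',top,bot,e); lean([[e[0][1]-4*k[1],top],[e[0][0]-4*k[0],top],[e[1][1]+4*k[1],bot],[e[1][0]+4*k[0],bot]],m)
E
python3 -c "from lean import *; auto()"
```

```text
14.7 tcp [0.0012 0.0548 0.096 ] F [0.3 0.5 0.1] w 0.0602 0.0Traceback (most recent call last):
  File "<string>", line 1, in <module>
    from lean import *; auto()
                        ~~~~^^
  File "lean.py", line 16, in auto
    x=np.where(w[v,240:420,0]-w[v,240:420,2]>25)[0]+240; e.append((x.min()-.5,x.max()+.5))
                                                                   ~~~~~^^
    return umr_minimum(a, axis, None, out, keepdims, initial, where)
ValueError: zero-size array to reduction operation minimum which has no identity
```

```bash
sed -i "s/col=w\[200:440,288:294,0\].mean(1)/col=np.where((w[200:440,288:294,0]-w[200:440,288:294,2]>25),w[200:440,288:294,0],0).mean(1)/" lean.py
python3 -c "
from lean import *
w=snapshot('wrist').astype(int); print([int(x) for x in w[230:420:4,290,0]])
auto()"
```

```text
[39, 36, 37, 37, 37, 42, 60, 70, 79, 147, 166, 166, 166, 166, 162, 110, 109, 108, 108, 108, 107, 107, 107, 106, 107, 105, 105, 105, 105, 104, 104, 103, 103, 102, 102, 101, 100, 100, 96, 107, 108, 104, 103, 105, 51, 28, 28, 26]
14.8 tcp [0.0011 0.0547 0.096 ] F [-0.   0.3  0.2] w 0.0597 0.0
edges 262.5 382.5 [(np.float64(283.5), np.float64(381.5)), (np.float64(287.5), np.float64(376.5))]
relay z axis in jig [-0.003 -0.084  0.997] foot [0.0011 0.0534 0.0329] top [0.0009 0.0476 0.1027] [0.59]
relay z axis in jig [ 0.031 -0.814  0.579] foot [-0.0012  0.1012  0.0625] top [0.001  0.0441 0.103 ] [5.42]
```

Call:
step_arm(
  rows="0.012 0 0.01 0;0.012 0 0.02 0;0.012 0 0.025 0;0.012 0 0.025 0",
)

```text
t: 15.2
eef_pos: [0.5204, -0.0099, 0.0855]
eef_rot: [[0.431, -0.903, -0.001], [-0.903, -0.431, 0.0], [-0.001, 0.001, -1.0]]
contact_force: [0.3, 0.1, 0.2]
width: 0.0598
grasp_force: 0.0
```

Call:
step_arm(
  rows="0 0 0 0;0 0 0 0;0 0 0 0;0 0 0 0;0 0 0 0",
  gripper=0,
  squeeze=80,
)

```text
t: 15.7
eef_pos: [0.5204, -0.01, 0.0863]
eef_rot: [[0.431, -0.902, -0.001], [-0.902, -0.431, -0.0], [-0.0, 0.001, -1.0]]
contact_force: [-3.1, -2.1, 4.4]
width: 0.0311
grasp_force: 78.8
```

```bash
python3 -c "from lean import *; auto()"
```

```text
15.75 tcp [0.0006 0.0498 0.0863] F [-3.3 -0.5  4.9] w 0.0311 78.8
edges 288.5 405.5 [(np.float64(276.5), np.float64(379.5)), (np.float64(279.5), np.float64(375.5))]
relay z axis in jig [-0.005  0.036  0.999] foot [0.0022 0.0443 0.0321] top [0.0018 0.0468 0.1021] [0.69]
relay z axis in jig [ 0.012 -0.929  0.371] foot [0.001  0.1074 0.0762] top [0.0019 0.0424 0.1021] [6.74]
```

Call:
step_arm(
  rows="0.01 0 -0.002 0;0.02 0 -0.003 0;0.028 0 -0.004 0;0.033 0 -0.005 0;0.033 0 -0.005 0",
)

```text
t: 16.25
eef_pos: [0.5212, -0.0149, 0.086]
eef_rot: [[0.426, -0.905, -0.012], [-0.905, -0.426, 0.012], [-0.017, 0.006, -1.0]]
contact_force: [-2.2, 20.9, -3.7]
width: 0.0315
grasp_force: 80.0
```

```bash
python3 -c "from lean import *; auto()"
```

```text
16.3 tcp [-0.0009  0.045   0.0861] F [ 7.3 20.5 -2.1] w 0.0312 80.0
edges 287.5 405.5 [(np.float64(276.5), np.float64(379.5)), (np.float64(279.5), np.float64(375.5))]
relay z axis in jig [0.    0.008 1.   ] foot [0.0005 0.0411 0.0317] top [0.0005 0.0416 0.1017] [0.62]
relay z axis in jig [ 0.009 -0.929  0.369] foot [-1.000e-04  1.023e-01  7.590e-02] top [0.0005 0.0373 0.1017] [6.67]
```

Call:
step_arm(
  rows="0 0 0 0;0.005 0 0 0;0.008 0 0 0;0.008 0 0 0",
  squeeze=40,
)

```text
t: 16.7
eef_pos: [0.5222, -0.0174, 0.0858]
eef_rot: [[0.426, -0.905, -0.013], [-0.904, -0.426, 0.013], [-0.017, 0.006, -1.0]]
contact_force: [-1.9, 21.5, -3.5]
width: 0.031
grasp_force: 80.0
```

```bash
python3 -c "
from lean import *; auto()
a=snapshot('scene')[180:270,290:370];cv2.imwrite('pics/w6.png',np.hstack([cv2.resize(snapshot('wrist')[230:430,240:420],(400,440)),cv2.resize(a,(400,440),interpolation=2)]))"
```

```text
16.75 tcp [-0.001   0.0423  0.0858] F [ 7.1 21.5 -3.1] w 0.031 80.0
edges 286.5 405.5 [(np.float64(276.5), np.float64(379.5)), (np.float64(279.5), np.float64(375.5))]
relay z axis in jig [ 0.001 -0.005  1.   ] foot [0.0003 0.039  0.0314] top [0.0004 0.0387 0.1014] [0.54]
relay z axis in jig [ 0.01  -0.924  0.381] foot [-0.0003  0.0991  0.0747] top [0.0004 0.0344 0.1014] [6.6]
```

View pics/w6.png

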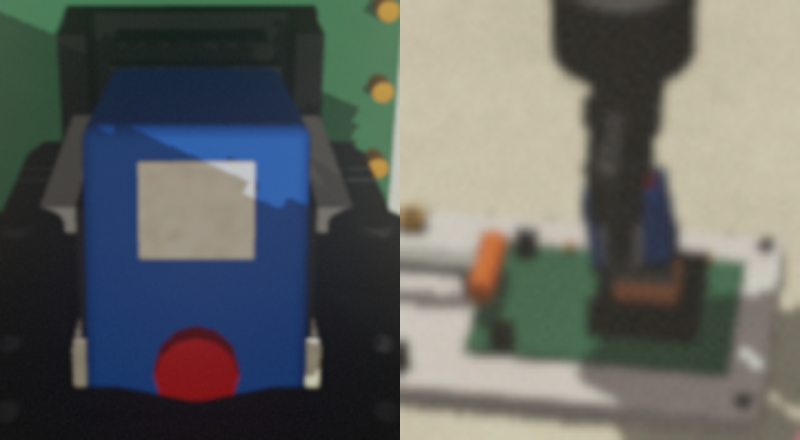

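The scene crop shows the relay leaning clearly towards the clamp (top at about (625,180), base at (637,265)), still in the socket. The gripper now grips it well down the case, so I'll carry on rocking.

Call:
step_arm(
  rows="-0.01 0 0 0;-0.02 0 -0.001 0;-0.03 0 -0.002 0;-0.04 0 -0.003 0;-0.05 0 -0.004 0;-0.06 0 -0.005 0;-0.07 0 -0.005 0;-0.08 0 -0.006 0;-0.088 0 -0.006 0;-0.088 0 -0.006 0",
)

```text
t: 17.85
eef_pos: [0.5156, 0.0018, 0.0903]
eef_rot: [[0.434, -0.901, 0.006], [-0.901, -0.434, -0.008], [0.01, -0.001, -1.0]]
contact_force: [-0.7, -18.2, -10.1]
width: 0.0312
grasp_force: 79.3
```

```bash
python3 st.py
```

```text
17.85 jig [0.0012 0.0624 0.0903] F [ -8.3 -16.2 -10.1] M [-3.35  1.64 -0.09] 0.031174153828700694 79.34644818305969
red [328.  395.9] 864
label [327.9 332.9] 2220
blue bbox (276, 244, 105, 166)
```

Call:
step_arm(
  rows="0.01 0 0 0;0.02 0 -0.001 0;0.03 0 -0.002 0;0.04 0 -0.003 0;0.05 0 -0.004 0;0.06 0 -0.004 0;0.07 0 -0.005 0;0.08 0 -0.005 0;0.085 0 -0.005 0",
)

```text
t: 18.8
eef_pos: [0.522, -0.017, 0.0907]
eef_rot: [[0.426, -0.905, -0.013], [-0.905, -0.426, 0.012], [-0.017, 0.006, -1.0]]
contact_force: [-3.0, 24.0, -5.4]
width: 0.0312
grasp_force: 79.7
```

```bash
python3 st.py
```

```text
18.8 jig [-0.001   0.0428  0.0907] F [ 7.5 23.  -5.4] M [ 4.52 -1.48 -0.05] 0.03119485329030463 79.72126364707947
red [327.9 395.3] 989
label [327.8 323.9] 2396
blue bbox (278, 259, 101, 151)
```

Call:
step_arm(
  rows="-0.01 0 0 0;-0.02 0 -0.001 0;-0.03 0 -0.002 0;-0.04 0 -0.003 0;-0.05 0 -0.004 0;-0.06 0 -0.005 0;-0.07 0 -0.005 0;-0.08 0 -0.005 0;-0.082 0 -0.005 0",
)

```text
t: 19.75
eef_pos: [0.5148, 0.0054, 0.0954]
eef_rot: [[0.43, -0.903, 0.004], [-0.903, -0.43, -0.0], [0.002, -0.003, -1.0]]
contact_force: [-0.1, -0.3, -0.9]
width: 0.0314
grasp_force: 80.3
```

```bash
python3 st.py
```

```text
19.75 jig [0.002  0.0661 0.0954] F [-0.2 -0.2 -0.9] M [0.01 0.01 0.  ] 0.03144843459583719 80.30643939971924
red [327.9 395.4] 974
label [327.7 329.4] 2250
blue bbox (277, 248, 103, 163)
```

Call:
step_arm(
  rows="0.01 0 0 0;0.02 0 -0.001 0;0.03 0 -0.002 0;0.04 0 -0.003 0;0.05 0 -0.004 0;0.06 0 -0.004 0;0.07 0 -0.005 0;0.08 0 -0.005 0;0.08 0 -0.005 0",
)

```text
t: 20.7
eef_pos: [0.5275, -0.0235, 0.0965]
eef_rot: [[0.43, -0.903, 0.001], [-0.903, -0.43, -0.0], [0.0, -0.001, -1.0]]
contact_force: [0.4, 0.1, -1.1]
width: 0.031
grasp_force: 80.3
```

```bash
python3 st.py
```

```text
20.7 jig [0.0012 0.0346 0.0965] F [ 0.5 -0.1 -1.1] M [ 0.01  0.08 -0.03] 0.031010486948327056 80.29683709144592
red [327.9 395. ] 943
label [327.7 329.4] 2248
blue bbox (277, 247, 103, 164)
```

The relay has come free: the tool carries only about 1 N. I'll lift it a little and bring it back over the socket.

Call:
step_arm(
  rows="0 0 -0.015 0;-0.01 0 -0.03 0;-0.025 0 -0.04 0;-0.04 0 -0.04 0;-0.051 0 -0.04 0;-0.051 0 -0.04 0;-0.051 0 -0.04 0;-0.051 0 -0.04 0",
)

```text
t: 21.55
eef_pos: [0.5184, -0.0045, 0.1124]
eef_rot: [[0.431, -0.902, 0.0], [-0.902, -0.431, -0.0], [0.0, -0.0, -1.0]]
contact_force: [0.7, -0.2, -1.8]
width: 0.0312
grasp_force: 80.3
```

```bash
python3 st.py
python3 - <<'E'
from lean import *
auto()
S=snapshot('scene');m=camera_model('scene');w=snapshot('wrist')
for n,P in(('foot57',(0,.055,.057)),('mouth',(0,.055,.042)),('case bottom',(0,.055,.077)),('top',(0,.055,.127))): print(n,proj(m,J['o']+J['R']@P).round(1))
cv2.imwrite('pics/f.png',np.hstack([cv2.resize(w[200:440,220:440],(400,436)),cv2.resize(S[180:265,295:373],(400,436),interpolation=2)]))
E
```

```text
21.55 jig [0.001  0.0556 0.1124] F [ 0.5 -0.5 -1.8] M [-0.06  0.01 -0.06] 0.031179613135416718 80.27814030647278
red [327.7 395.4] 972
label [327.7 329.4] 2249
blue bbox (277, 248, 103, 162)
21.65 tcp [0.001  0.0555 0.1124] F [ 0.5  0.5 -1.5] w 0.0315 80.3
edges 290.5 405.5 [(np.float64(276.5), np.float64(379.5)), (np.float64(281.5), np.float64(373.5))]
relay z axis in jig [-0.006  0.029  1.   ] foot [0.0027 0.0523 0.056 ] top [0.0023 0.0543 0.126 ] [0.21]
relay z axis in jig [ 0.012 -0.93   0.368] foot [0.0015 0.1146 0.101 ] top [0.0023 0.0495 0.1267] [7.38]
foot57 [339.7 232.2]
mouth [339.6 236.5]
case bottom [339.8 226.4]
top [340.  211.4]
```

Run:
```python
from h import *
S=snapshot('scene');m=camera_model('scene');J=jig();p=lambda *P:proj(m,J['o']+J['R']@np.array(P)).round(1)
b,c,n=mask(S,(105,90,30),(128,255,255),(300,190,375,262)); print(n)
for v in range(205,238,3):
    x=np.where(b[v])[0]; print(v,(x.min(),x.max()) if len(x) else None,end=' ')
print('\nupright right edge', p(.016,.075,.126),p(.016,.075,.076),'left edge',p(.016,.031,.126),p(.016,.031,.076))
_,a2,n2=mask(S,(5,150,80),(18,255,255),(270,195,330,270));print('handle',a2,n2,p(0,-.035,.04)); s=telemetry.get_state();print(np.abs(s['dq']).max())
```

```text
2
205 None 208 None 211 None 214 (np.int64(345), np.int64(346)) 217 None 220 None 223 None 226 None 229 None 232 None 235 None 
upright right edge [346.8 215.9] [346.4 230.9] left edge [330.2 214.5] [330.2 229.5]
handle [307.         234.28888889] 45 [307.4 234.3]
0.0024040187982810783
```

Run:
```python
from h import *
S=snapshot('scene').astype(int);d=S[:,:,0]-S[:,:,2]
for v in range(205,246,2): x=np.where(d[v,315:362]>12)[0]+315; print(v,(int(x.min()),int(x.max()),len(x)) if len(x) else None,end=' ')
```

```text
205 None 207 None 209 None 211 None 213 (332, 347, 4) 215 (344, 346, 3) 217 (344, 346, 3) 219 (332, 346, 5) 221 (332, 346, 6) 223 (332, 346, 6) 225 (332, 345, 5) 227 (344, 344, 1) 229 None 231 None 233 None 235 None 237 None 239 None 241 None 243 None 245 None
```

The case's right edge in the scene view is vertical at column 346, from row 213 to about 228. That matches an upright relay roughly 14 mm above the mouth, and the clamp handle is still at its down position.

```bash
python3 -c "from station import job_done; print(job_done())"
```

```text
the job is handed in; nothing more can be done
None
```

I handed the job in at about 22 s and have no verdict back: by my measurements the clamp is fully down and the relay was rocked both ways until it freed (highest upward pull I read about 10 N), and it is now held upright about 14 mm above the socket, with no bystander touched that I know of.

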